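# Find the rocking corner of the jam display and wedge it steady

## Robot

A 6-joint arm with a two-finger parallel gripper is mounted at the origin on the work surface. World frame = base frame: x ahead of the robot, y to its left, z up, the work surface at z = 0. Lengths are in m, angles in rad, forces in N, time in s.
With the tool pointing down it reaches from about 0.3 to 0.875 m from the base axis. Payload 6.4 kg.
Tool frame: the origin (TCP) lies at the very end of the fingers, on their centre line; the grasp point (between the pads) lies 19 mm behind it; z points along the fingers, y is the line along which they close (so a half turn about z gives the same grasp; the last joint's range is limited). The gripper opens to 85 mm and grips with 20 to 120 N. Pads are 22 mm wide; open, the fingers measure 114 mm over their backs; the gripper's body (76 mm by 85 mm) begins 54 mm behind the grasp point. The pads swing forward as they close: fully open they stand 13 mm farther back than shut.
Start: joints at [1.131, 0.181, 1.607, -0, 1.354, -0.206], TCP at [0.133, 0.559, 0.231] pointing down, gripper open.
Joint ranges: [-2.99, 2.99], [-0.89, 2.07], [0.3, 2.58], [-1.14, 4.28], [0, 2.63], [-3.12, 3.12]. Speed limits (rad/s): [2.57, 2.57, 3.01, 3.14, 3.14, 3.14].

## Interface

Orientations are given as [roll, pitch, yaw] about the fixed x, y, z axes, in that order (R = Rz(yaw) Ry(pitch) Rx(roll)).
In Python, from workcell import bot, cams, close_job gives the robot as it stands. The module is installed in compiled form; this text tells all that it offers.
- The arm moves only by the tool arm_command, never from a script. Its arguments are lists of equal length, an entry for each row: "linear": the shift along the tool's x, y, z each as a share of 10 cm, from -1 to 1, a list of three; "yaw": the turn about the tool's z as a share of 90 degrees, from -1 to 1; "grip": the closure, from -1 (fully open) to 1 (shut). In form: {"linear": [[tx, ty, tz], ...], "yaw": [yaw, ...], "grip": [grip, ...]}. A call has 1 to 10 rows; each row is the pose to reach, as a shift and turn from the pose commanded when the call began, along the tool's axes at that moment; what a row does not reach only later rows make up. A row lasts 1/8 s, in which the tool goes at most 62.5 mm and 10.7 degrees, less where a joint would pass 70% of its speed; a pose out of reach is approached as far as the arm can. A call with a number of a shift or a turn outside -1 to 1 is refused whole. A call with a gripper value outside its range is refused whole. The fingers move at their own pace and stop on an object; the grip force is fixed at half the most. Time passes only in rows, so rows that repeat a pose let the fingers close. It gives the time, the measured TCP pose, the force, the opening and the grip force at its end, in the units of the state.
- bot.get_obs(): the state, without advancing time (a new reading comes with each control period).
- cams.grab_frame(name): name is "scene" or "top" or "wrist"; returns (picture, depth): 384x512x3 uint8, red, green, blue; 384x512 float32, m along the optical axis (not along the pixel's ray), 0 where there is no reading.
- cams.camera_info(name): a dict with "vfov" (degrees; the focal length in pixels is half the picture's height over the tangent of half this angle, whatever the lens; pixels are square), "cx", "cy" (the principal point, pixels), "R" (3x3) and "t" (3): a world point X has camera coordinates R X + t; the wrist camera has in their place "tool_from_camera" (4x4, takes a point from camera to tool coordinates, whose origin is the TCP and whose axes are the flange's). Camera axes: x right, y down, z forward; pixel columns grow to the right and rows downward; lengths in m; the calibration is good to about 2 mm. A picture is of the moment at which its call begins: read the wrist's pose just before it. camera_info takes no time and is no camera call.
- close_job(): hands the job in; it is judged then, once.
The state is a dict: "t": time; "joint_positions": joint angles; "joint_velocities": joint speeds; "joint_efforts": joint torques, N m; "tool_pos": TCP position; "orientation": TCP orientation; "force": force on the tool from outside, world axes, zero at the start; "ft_torque": the same for the moment, N m; "finger_gap": opening from 0.0 (shut) to 1.0 (fully open); "grasp_force": force on a finger pad.
Only numpy, scipy, OpenCV 4.12 (cv2) and the standard library are available. Lean on these libraries where they do the work, as an engineer would, in place of code of your own. Each camera call takes 0.05 s, during which the arm holds its last target. There are 200 camera calls.

## Task

The display board laid across four jam jars rocks, because one of the jars is a little short: press gently with the fingertips on the board above each jar in turn until you find the corner that gives. Slide the wooden wedge, thin end first, in under the outer side of the batten there, flat on that jar's lid, until it is just snug, so that the board sits level, let go of it, and then stand the red-lidded jar gently upright on the board right over that corner. Do not shift the board, drive the wedge hard or disturb the other jars and the sign.

Things in the scene. Friction and masses are not known exactly. Their poses are not given: they have to be found in the camera images.
- board: oak board, 240 x 220 x 18 mm, about 0.7 kg, laid loose across four jars. Two battens run along x under it, 20 mm wide, 15 mm deep, centre lines at y = +75 and -75 mm; the board overhangs each batten's outer side by 25 mm. Origin midway between the battens at the height of their undersides (69 mm above the table); top face at z = +33 mm. x along the battens, z up
- board_top (a point): middle of the board's top face; axes as the board's. The board lies level on three of the jars at first. About 2 to 3 N down on it right above the short jar rocks it down by some millimetres on to that jar, and it comes back when let go; above the other three it stays put
- corner_1 (a point): point on the board's top face right above the middle of one supporting jar, at x = -85, y = -75 mm of the board; axes as the board's. The jar below is loose, 60 mm across with a flat gold lid 58 mm across, and stands on a 3 mm green mat; its lid meets the batten 33 mm below this point, or, for one unknown jar of the four, lies 3 to 8 mm lower with a gap
- corner_2 (a point): point on the board's top face right above the middle of one supporting jar, at x = +85, y = -75 mm of the board; axes as the board's. The jar below is loose, 60 mm across with a flat gold lid 58 mm across, and stands on a 3 mm green mat; its lid meets the batten 33 mm below this point, or, for one unknown jar of the four, lies 3 to 8 mm lower with a gap
- corner_3 (a point): point on the board's top face right above the middle of one supporting jar, at x = +85, y = +75 mm of the board; axes as the board's. The jar below is loose, 60 mm across with a flat gold lid 58 mm across, and stands on a 3 mm green mat; its lid meets the batten 33 mm below this point, or, for one unknown jar of the four, lies 3 to 8 mm lower with a gap
- corner_4 (a point): point on the board's top face right above the middle of one supporting jar, at x = -85, y = +75 mm of the board; axes as the board's. The jar below is loose, 60 mm across with a flat gold lid 58 mm across, and stands on a 3 mm green mat; its lid meets the batten 33 mm below this point, or, for one unknown jar of the four, lies 3 to 8 mm lower with a gap
- wedge_mid (a point): loose plywood wedge, 130 mm long, 28 mm wide, flat underneath, 1.5 mm thick at the thin end and growing evenly to 16 mm at the thick end; 30 g. The point is at the middle of its length, half-way up (4.4 mm above its underside). Its x axis runs along it towards the thin end, y across, z up. It lies flat on the table
- wedge_tip (a point): the middle of the wedge's thin edge, 65 mm from wedge_mid and 0.75 mm above the underside; axes as wedge_mid
- jar_mid (a point): jar of jam with a red lid, 58 mm across at the glass and 56 mm at the lid, 80 mm tall, about 0.34 kg, standing on the table. The point is on its axis, half-way up (40 mm above its underside); z up
- yellow_jar: bystander: jar with a yellow lid, 66 mm across, 95 mm tall; origin under its middle
- purple_jar: bystander: jar with a purple lid, 66 mm across, 95 mm tall; origin under its middle
- sign: bystander: small blank chalkboard on a wooden foot, 50 x 180 mm and 160 mm tall; origin under its middle; its broad face looks along x

How it is judged:
On the way, in this order (a step that is already met when the one before it is completed fails the run):
1. the loose corner has been found: pressed by the fingers, the board has rocked (angle between board's own z axis and vertical above 0.015 rad and contact force between the fingers and board above 0.5 N), for 0.1 s.
2. the wedge is in under the board at a corner and let go, and the board is level (((horizontal distance between wedge_tip and corner_1 below 0.065 m and z of wedge_tip in the frame of board below 0.002 m) or (horizontal distance between wedge_tip and corner_2 below 0.065 m and z of wedge_tip in the frame of board below 0.002 m) or (horizontal distance between wedge_tip and corner_3 below 0.065 m and z of wedge_tip in the frame of board below 0.002 m) or (horizontal distance between wedge_tip and corner_4 below 0.065 m and z of wedge_tip in the frame of board below 0.002 m)) and contact force between the fingers and wedge below 0.05 N and angle between board's own z axis and vertical below 0.006 rad), for 0.2 s.
At the end, for the whole second after the job is handed in: The wedge is under the batten at the short jar (thin end within 65 mm of it) and carries over 0.5 N; the board is level to 0.006 rad and within 12 mm of its start; the red-lidded jar stands upright on the board within 25 mm of the point over that jar; all at rest, released ((((horizontal distance between wedge_tip and corner_1 below 0.065 m and z of wedge_tip in the frame of board below 0.002 m) and horizontal distance between jar_mid and corner_1 below 0.025 m) or ((horizontal distance between wedge_tip and corner_2 below 0.065 m and z of wedge_tip in the frame of board below 0.002 m) and horizontal distance between jar_mid and corner_2 below 0.025 m) or ((horizontal distance between wedge_tip and corner_3 below 0.065 m and z of wedge_tip in the frame of board below 0.002 m) and horizontal distance between jar_mid and corner_3 below 0.025 m) or ((horizontal distance between wedge_tip and corner_4 below 0.065 m and z of wedge_tip in the frame of board below 0.002 m) and horizontal distance between jar_mid and corner_4 below 0.025 m)) and contact force between jar and board above 1 N and contact force between wedge and board above 0.5 N and angle between board's own z axis and vertical below 0.006 rad and angle between jar_mid's own z axis and vertical below 0.06 rad and distance of board from where it was at the start of the episode below 0.012 m and linear speed of each of jar, board, wedge below 0.01 m/s); the robot touches nothing.
It fails at once if the board is pressed harder than 40 N (contact force between the fingers and board above 40 N).
It fails at once if the wedge is driven hard: held in the fingers, it is jammed on the board with more than 12 N (contact force between wedge and board above 12 N and contact force between the fingers and wedge above 0.5 N).
It fails at once if the red-lidded jar is set down hard: more than 40 N on the board (contact force between jar and board above 40 N).
It fails at once if the board is shifted by more than 16 mm (distance of board from where it was at the start of the episode above 0.016 m).
It fails at once if a bystander is disturbed (moved more than 20 mm) (distance of any of yellow_jar, purple_jar, sign from where it was at the start of the episode above 0.02 m).
It also fails if it takes over 72 s, if anything falls off the work surface, if the arm or the gripper's body presses on something with over 40 N, if the wrist force passes 120 N, or if a joint passes its speed limit or range.

## Working session

There is one attempt and no reset: what is moved stays moved. The work goes in short steps, Python scripts to look and compute and a tool call to move; the robot and the scene stay as the last step left them, time stands still between calls to the robot, and variables do not carry over. Pictures are saved under pics/ and viewed, at most 10 in all, crops included, and the job is handed in when it is done.

Besides the shell and the picture viewer there is one more tool, called after ">>>" by a JSON object that holds its "method" and its "body". arm_command: Moves the arm, as the interface text tells. Shift numbers are shares of 10 cm and turn numbers shares of 90 degrees, none past 1 either way. Its arguments: {"type":"object","properties":{"linear":{"type":"array","items":{"type":"array","items":{"type":"number","minimum":-1,"maximum":1}}},"yaw":{"type":"array","items":{"type":"number","minimum":-1,"maximum":1}},"grip":{"type":"array","items":{"type":"number"}}},"required":["linear","yaw","grip"]}

```bash
mkdir -p pics; cat > h.py <<'E'
import numpy as np, cv2
from workcell import bot, cams, close_job
def grab(n,save=None):
    o=bot.get_obs(); p,d=cams.grab_frame(n); i=cams.camera_info(n)
    if save: cv2.imwrite('pics/'+save,p[:,:,::-1])
    f=p.shape[0]/2/np.tan(np.radians(i['vfov'])/2)
    v,u=np.mgrid[:384,:512]
    C=np.stack([(u-i['cx'])/f*d,(v-i['cy'])/f*d,d],-1)
    if n=='wrist':
        from scipy.spatial.transform import Rotation as Ro
        T=np.array(i['tool_from_camera']); P=C@T[:3,:3].T+T[:3,3]
        W=P@Ro.from_euler('xyz',o['orientation']).as_matrix().T+np.array(o['tool_pos'])
    else:
        W=(C-np.array(i['t']))@np.array(i['R'])
    return p,d,W
E
python3 - <<'E'
from h import *
print(bot.get_obs())
for n in('scene','top'):
    p,d,W=grab(n,n+'0.png'); np.save(n+'0.npy',W)
print(cams.camera_info('top'))
a=cv2.imread('pics/scene0.png');b=cv2.imread('pics/top0.png')
cv2.imwrite('pics/both.png',np.hstack([cv2.resize(a,(400,300)),cv2.resize(b,(400,300))]))
E
```

```text
{'t': 0.0, 'joint_positions': array([ 1.13071412e+00,  1.81502071e-01,  1.60801411e+00,  5.02966302e-05,
        1.35381219e+00, -2.06299394e-01]), 'joint_velocities': array([-0.00089156,  0.00105681,  0.00045934,  0.00198995,  0.00113233,
       -0.00156797]), 'joint_efforts': array([ 6.84917395e-04, -4.44870865e+01, -3.51343417e+01, -1.19055085e-04,
        8.97944119e-03, -1.18741676e-05]), 'tool_pos': array([0.1329303 , 0.5588549 , 0.23040312]), 'orientation': array([-3.13990380e+00, -4.03599557e-04,  2.90779863e+00]), 'force': array([-0.43920247,  0.33951476, -0.19399416]), 'ft_torque': array([ 0.03760026,  0.03392661, -0.04151284]), 'grasp_force': 0.0, 'finger_gap': 0.9999399585404745}
{'vfov': 56.074530767838745, 'cx': 259.0749467079245, 'cy': 194.93007583145774, 'R': array([[-0.00954867, -0.99985231, -0.01428897],
       [-0.99844433,  0.0103183 , -0.05479459],
       [ 0.05493393,  0.01374352, -0.9983954 ]]), 't': array([0.02683719, 0.57235357, 0.99587758])}
```

View pics/scene0.png

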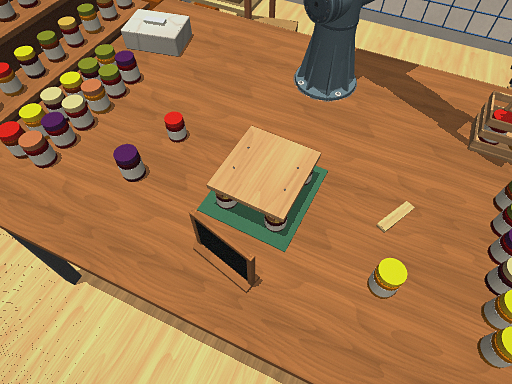

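View pics/top0.png

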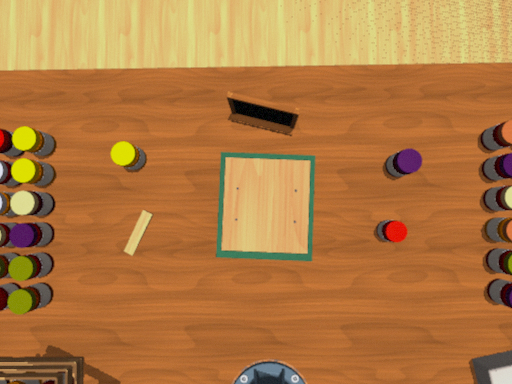

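The scene view shows the board (265,172), wedge (397,215), red jar (175,126) and sign (225,252). In the top view the board is at (267,206), the wedge at (138,232), the red lid at (395,231), the sign at (262,115), yellow at (124,153) and purple at (407,162).

```bash
python3 - <<'E'
from h import *
W=np.load('top0.npy');p=cv2.imread('pics/top0.png');h=cv2.cvtColor(p,cv2.COLOR_BGR2HSV)
def box(m,name):
    q=W[m]; r=cv2.minAreaRect((q[:,:2]*1000).astype(np.float32)); print(name,len(q),np.round(r[0],1),np.round(r[1],1),round(r[2],1),'z',np.round(np.median(q[:,2]),4)); return q,r
def reg(u0,u1,v0,v1):
    m=np.zeros(W.shape[:2],bool);m[v0:v1,u0:u1]=1;return m
z=W[:,:,2]
q,r=box(reg(205,330,140,275)&(z>.09)&(z<.115),'board'); 
q,r=box(reg(205,330,140,275)&(h[:,:,0]>60)&(h[:,:,0]<95)&(h[:,:,1]>90),'mat')
q,r=box(reg(370,420,215,250)&(z>.072),'redlid')
q,r=box(reg(385,430,145,185)&(z>.085),'purple')
q,r=box(reg(105,150,135,175)&(z>.085),'yellow')
q,r=box(reg(215,310,85,145)&(z>.02),'sign'); print(q.min(0),q.max(0))
m=reg(115,160,205,260)&(h[:,:,2]>175)
q,r=box(m,'wedge'); print(np.round(cv2.boxPoints(r),1))
ax=np.linalg.svd(q[:,:2]-q[:,:2].mean(0),full_matrices=False)[2][0]; s=(q[:,:2]-q[:,:2].mean(0))@ax
print(ax,'slope',np.polyfit(s,q[:,2],1), s.min(),s.max(), q[:,:2].mean(0))
print('table z',np.median(z[280:320,150:400]))
E
```

```text
board 7967 [544.    2.1] [220.2 240.3] 87.2 z 0.1017
mat 1590 [542.5   3.5] [266.9 297. ] 87.1 z 0.0027
redlid 379 [ 480.5 -178. ] [373.6  54.7] 87.2 z 0.0792
purple 508 [ 578.6 -202.1] [ 62.3 432.1] 24.6 z 0.0941
yellow 498 [594.  213.1] [435.1  63.3] 61.2 z 0.095
sign 1402 [675.7  47.4] [181.7 272.3] 70.5 z 0.1233
[ 0.51701197 -0.08219596  0.02014853] [0.82037838 0.09646651 1.02602495]
wedge 1760 [470.  222.1] [428.8 153.7] 89.4 z 0.0007
[[391.    8.5]
 [544.6   7. ]
 [549.  435.7]
 [395.4 437.3]]
[ 0.2019144  -0.97940317] slope [1.09819033 0.00856391] -0.08061940841904645 0.3599874589272753 [0.48011683 0.36719231]
table z -0.0004861013366646167
```

```bash
python3 - <<'E'
from h import *
W=np.load('top0.npy');p=cv2.imread('pics/top0.png');h=cv2.cvtColor(p,cv2.COLOR_BGR2HSV)
z=W[:,:,2]
def comp(u,v,m):
    n,l=cv2.connectedComponents(m.astype(np.uint8)); return l==l[v,u]
def rep(name,m,zr):
    q=W[m&(abs(z-zr[0])<zr[1])]; r=cv2.minAreaRect((q[:,:2]*1000).astype(np.float32));print(name,len(q),np.round(r[0],1),np.round(r[1],1),round(r[2],1),np.round(np.median(q,0),4));return q
rep('red',comp(395,231,abs(z-.079)<.004),(.079,.004))
rep('pur',comp(407,162,abs(z-.094)<.004),(.094,.004))
rep('yel',comp(124,153,abs(z-.095)<.004),(.095,.004))
g=p.astype(int)
print(p[232,138],h[232,138],p[232,170],h[232,170])
m=comp(138,232,(g[:,:,1]>150)&(W[:,:,2]<.03))
q=rep('wedge',m,(.008,.015))
r=cv2.minAreaRect((q[:,:2]*1000).astype(np.float32));print(np.round(cv2.boxPoints(r)))
c=q[:,:2].mean(0);ax=np.linalg.svd(q[:,:2]-c,full_matrices=False)[2][0];s=(q[:,:2]-c)@ax
print(c,ax,np.polyfit(s,q[:,2],1),s.min(),s.max())
i=cams.camera_info('top')
m=comp(262,112,(z>.02)&(W[:,:,0]>.6)&(W[:,:,0]<.9));q=W[m];print('sign',np.percentile(q,[1,99],axis=0))
E
```

```text
red 361 [ 472. -336.] [53.9 54.4] 68.0 [ 0.4715 -0.3358  0.0792]
pur 472 [ 655.3 -369.8] [62.2 62.6] 29.3 [ 0.6548 -0.3696  0.0942]
yel 462 [683.1 376.1] [61.6 62.8] 1.4 [0.6821 0.3752 0.095 ]
[116 188 224] [ 20 123 224] [ 47 101 172] [ 13 185 172]
wedge 471 [471.2 367.8] [ 34.3 131.8] 63.9 [0.4716 0.3662 0.0084]
[[404. 381.]
 [523. 323.]
 [538. 354.]
 [420. 412.]]
[0.47110334 0.36593434] [-0.89132223  0.45337036] [-0.10864924  0.00829181] -0.06534559154973946 0.06646534727295002
sign [[ 0.76240917 -0.0780745   0.02226666]
 [ 0.81528614  0.09434327  0.16250932]]
```

>>> {"method": "arm_command", "body": {"linear": [[-0.86,-0.78,0],[-0.86,-0.78,0],[-0.86,-0.78,0]], "yaw": [0,0,0], "grip": [1,1,1]}}

```text
t: 0.48
tool_pos: [0.2002, 0.4612, 0.2308]
orientation: [-3.14, 0.0, 2.904]
force: [-0.5, 0.5, -0.5]
finger_gap: 0.378
grasp_force: 0.0
```

>>> {"method": "arm_command", "body": {"linear": [[-0.86,-0.78,0],[-0.86,-0.78,0],[-0.86,-0.78,0]], "yaw": [0,0,0], "grip": [1,1,1]}}

```text
t: 0.85
tool_pos: [0.2658, 0.3661, 0.2312]
orientation: [-3.141, 0.0, 2.904]
force: [0.5, 1.1, -0.4]
finger_gap: -0.001
grasp_force: 0.0
```

>>> {"method": "arm_command", "body": {"linear": [[-0.86,-0.78,0],[-0.86,-0.78,0],[-0.86,-0.78,0]], "yaw": [0,0,0], "grip": [1,1,1]}}

```text
t: 1.23
tool_pos: [0.3314, 0.2709, 0.2314]
orientation: [3.141, 0.0, 2.904]
force: [0.4, 0.5, -0.7]
finger_gap: -0.0
grasp_force: 0.0
```

>>> {"method": "arm_command", "body": {"linear": [[-0.86,-0.78,0],[-0.86,-0.78,0],[-0.86,-0.78,0]], "yaw": [0,0,0], "grip": [1,1,1]}}

```text
t: 1.6
tool_pos: [0.3969, 0.1755, 0.2313]
orientation: [3.141, 0.0, 2.904]
force: [-2.0, 0.1, -0.2]
finger_gap: 0.002
grasp_force: 0.0
```

>>> {"method": "arm_command", "body": {"linear": [[-0.86,-0.78,0.5],[-0.86,-0.78,1.0],[-0.86,-0.78,1.0],[-0.86,-0.78,1.0]], "yaw": [-0.118,-0.118,-0.118,-0.118], "grip": [1,1,1,1]}}

```text
t: 2.1
tool_pos: [0.4595, 0.0817, 0.1289]
orientation: [3.141, -0.006, 3.093]
force: [0.3, 0.2, -0.6]
finger_gap: 0.0
grasp_force: 0.0
```

>>> {"method": "arm_command", "body": {"linear": [[0,0,0.22],[0,0,0.25],[0,0,0.27],[0,0,0.28],[0,0,0.28]], "yaw": [0,0,0,0,0], "grip": [1,1,1,1,1]}}

```text
t: 2.72
tool_pos: [0.4615, 0.0806, 0.104]
orientation: [3.142, 0.001, 3.093]
force: [0.2, -0.6, 0.4]
finger_gap: -0.001
grasp_force: 0.0
```

>>> {"method": "arm_command", "body": {"linear": [[0,0,0.01],[0,0,0.01]], "yaw": [0,0], "grip": [1,1]}}

```text
t: 2.98
tool_pos: [0.4612, 0.0803, 0.1024]
orientation: [-3.142, 0.0, 3.093]
force: [-0.8, -0.6, 0.2]
finger_gap: -0.001
grasp_force: 0.0
```

>>> {"method": "arm_command", "body": {"linear": [[0,0,0.01],[0,0,0.01]], "yaw": [0,0], "grip": [1,1]}}

```text
t: 3.22
tool_pos: [0.4613, 0.0803, 0.102]
orientation: [-3.142, 0.0, 3.093]
force: [-3.5, 0.9, 7.8]
finger_gap: 0.005
grasp_force: 3.9
```

>>> {"method": "arm_command", "body": {"linear": [[0,0,-0.15],[-0.5,0,-0.15],[-0.85,0,-0.15]], "yaw": [0,0,0], "grip": [1,1,1]}}

```text
t: 3.6
tool_pos: [0.5483, 0.076, 0.1178]
orientation: [-3.141, 0.003, 3.093]
force: [0.4, 1.3, 0.2]
finger_gap: 0.002
grasp_force: 0.0
```

>>> {"method": "arm_command", "body": {"linear": [[-0.5,0,0],[-0.85,0,0],[-0.85,0,0.08],[-0.85,0,0.13],[-0.85,0,0.13]], "yaw": [0,0,0,0,0], "grip": [1,1,1,1,1]}}

```text
t: 4.22
tool_pos: [0.6295, 0.0723, 0.1027]
orientation: [3.142, -0.002, 3.093]
force: [0.7, 0.3, 1.1]
finger_gap: -0.0
grasp_force: 0.0
```

>>> {"method": "arm_command", "body": {"linear": [[0,0,0.01],[0,0,0.02],[0,0,0.02]], "yaw": [0,0,0], "grip": [1,1,1]}}

```text
t: 4.6
tool_pos: [0.6308, 0.0723, 0.1016]
orientation: [3.141, 0.0, 3.093]
force: [-1.7, 0.9, 2.6]
finger_gap: -0.003
grasp_force: 0.8
```

>>> {"method": "arm_command", "body": {"linear": [[0,0,0.005],[0,0,0.01],[0,0,0.01]], "yaw": [0,0,0], "grip": [1,1,1]}}

```text
t: 4.97
tool_pos: [0.6312, 0.0723, 0.1005]
orientation: [3.141, 0.001, 3.093]
force: [-0.7, 1.1, 2.3]
finger_gap: 0.001
grasp_force: 1.1
```

>>> {"method": "arm_command", "body": {"linear": [[0,0,0.01],[0,0,0.015],[0,0,0.015]], "yaw": [0,0,0], "grip": [1,1,1]}}

```text
t: 5.35
tool_pos: [0.6314, 0.0723, 0.0994]
orientation: [3.141, 0.001, 3.093]
force: [0.1, 1.7, 5.0]
finger_gap: -0.003
grasp_force: 2.6
```

>>> {"method": "arm_command", "body": {"linear": [[0,0,0.005],[0,0,0.01],[0,0,0.01]], "yaw": [0,0,0], "grip": [1,1,1]}}

```text
t: 5.72
tool_pos: [0.6316, 0.0723, 0.0993]
orientation: [3.141, 0.002, 3.093]
force: [-1.7, 2.8, 10.1]
finger_gap: -0.002
grasp_force: 4.8
```

>>> {"method": "arm_command", "body": {"linear": [[0,0,0.005],[0,0,0.01],[0,0,0.01]], "yaw": [0,0,0], "grip": [1,1,1]}}

```text
t: 6.1
tool_pos: [0.6321, 0.0722, 0.0992]
orientation: [3.142, 0.003, 3.093]
force: [-2.6, 2.2, 13.4]
finger_gap: 0.001
grasp_force: 6.9
```

>>> {"method": "arm_command", "body": {"linear": [[0,0,-0.3],[0.2,0.4,-0.5],[0.48,0.9,-0.5]], "yaw": [0,0,0], "grip": [1,1,1]}}

```text
t: 6.48
tool_pos: [0.5887, 0.164, 0.1487]
orientation: [-3.141, 0.004, 3.09]
force: [0.3, 1.0, 0.1]
finger_gap: -0.002
grasp_force: 0.0
```

>>> {"method": "arm_command", "body": {"linear": [[0.24,0.45,0],[0.48,0.9,0],[0.48,0.9,0]], "yaw": [0,0,0], "grip": [-0.3,-0.3,-0.3]}}

```text
t: 6.85
tool_pos: [0.5416, 0.2591, 0.1462]
orientation: [-3.141, -0.001, 3.098]
force: [0.8, -0.2, 0.6]
finger_gap: 0.637
grasp_force: 0.0
```

>>> {"method": "arm_command", "body": {"linear": [[0.24,0.45,0],[0.48,0.9,0],[0.48,0.9,0],[0.48,0.9,0]], "yaw": [0.269,0.269,0.269,0.269], "grip": [-0.3,-0.3,-0.3,-0.3]}}

```text
t: 7.35
tool_pos: [0.5004, 0.3481, 0.1463]
orientation: [-3.141, 0.0, 2.671]
force: [-1.1, 0.4, 0.0]
finger_gap: 0.651
grasp_force: 0.0
```

```bash
python3 - <<'E'
from h import *
p,d,W=grab('wrist','w1.png'); np.save('w1.npy',W); o=bot.get_obs();print(o['t'],o['tool_pos'],o['orientation'])
p,d,W=grab('top','t1.png');np.save('t1.npy',W)
E
```

```text
7.4 [0.5006454  0.34782864 0.1464051 ] [-3.14073053e+00  1.58742442e-04  2.67110500e+00]
```

View pics/w1.png

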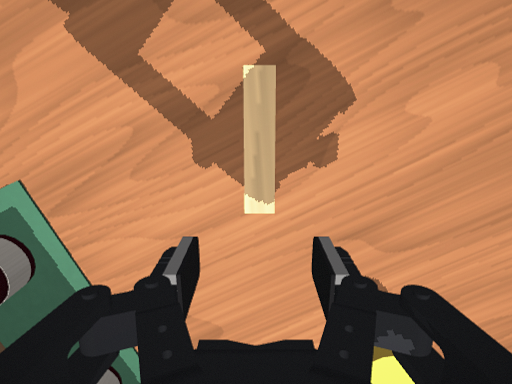

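The wrist view shows the wedge upright at u 244–275, v 66–213, well aligned with the open fingers.

```bash
python3 - <<'E'
from h import *
W=np.load('w1.npy')
f=lambda u,v: np.median(W[v-1:v+2,u-1:u+2].reshape(-1,3),0)
for v in (69,100,140,180,209): print(v,np.round(f(247,v),4),np.round(f(259,v),4),np.round(f(272,v),4))
a=f(259,69)-f(259,209);print(np.degrees(np.arctan2(a[1],a[0])))
cs=np.array([(W[v,244]+W[v,275])/2 for v in range(80,200,10)]);print(np.round(cs[[0,-1]],4))
o=np.array([0.5006,0.3478]);y=2.6711;t=np.array([np.cos(y),np.sin(y)]);n=np.array([np.sin(y),-np.cos(y)])
for v in (67,140,212): q=f(259,v)[:2]-o; print(v,q@t,q@n)
E
```

```text
69 [0.4101 0.3858 0.0022] [0.4149 0.3949 0.0025] [0.4199 0.4049 0.0027]
100 [0.4329 0.3741 0.0049] [0.4377 0.3835 0.0051] [0.4428 0.3936 0.005 ]
140 [0.4635 0.3584 0.0089] [0.4684 0.368  0.0087] [0.4736 0.3784 0.009 ]
180 [0.4954 0.3421 0.013 ] [0.5003 0.3519 0.0129] [0.5056 0.3625 0.0134]
209 [0.5198 0.3295 0.0158] [0.5244 0.3396 0.0159] [0.5298 0.3506 0.0162]
153.2138042167273
[[0.423  0.3913 0.0021]
 [0.5107 0.3477 0.0075]]
67 0.0995372565537069 0.0031579670288997166
140 0.03782923553752963 0.0034015348768161456
212 -0.028145106521501515 0.0033681644195568097
```

>>> {"method": "arm_command", "body": {"linear": [[0,0.033,0.5],[0,0.033,0.9],[0,0.033,1.0]], "yaw": [0,0,0], "grip": [-0.3,-0.3,-0.3]}}

```text
t: 7.82
tool_pos: [0.5001, 0.3497, 0.0437]
orientation: [-3.137, -0.004, 2.67]
force: [-0.6, -0.5, 0.2]
finger_gap: 0.652
grasp_force: 0.0
```

>>> {"method": "arm_command", "body": {"linear": [[0,0,0.25],[0,0,0.42],[0,0,0.45],[0,0,0.45],[0,0,0.45],[0,0,0.45],[0,0,0.45],[0,0,0.45]], "yaw": [0,0,0,0,0,0,0,0], "grip": [-0.3,-0.3,-0.3,-0.3,1,1,1,1]}}

```text
t: 8.82
tool_pos: [0.5027, 0.3522, 0.0031]
orientation: [3.14, 0.001, 2.671]
force: [0.1, -0.3, 6.2]
finger_gap: 0.306
grasp_force: 60.5
```

>>> {"method": "arm_command", "body": {"linear": [[0,0,-0.4],[0,0,-0.9],[-0.4,-0.13,-1.0],[-0.92,-0.29,-1.0]], "yaw": [0,0,0,0], "grip": [1,1,1,1]}}

```text
t: 9.32
tool_pos: [0.5715, 0.2848, 0.104]
orientation: [3.139, 0.002, 2.673]
force: [0.3, -0.3, -0.3]
finger_gap: 0.307
grasp_force: 59.7
```

>>> {"method": "arm_command", "body": {"linear": [[-0.3,-0.1,-0.5],[-0.6,-0.2,-0.5],[-0.91,-0.29,-0.5],[-0.91,-0.29,-0.5],[-0.91,-0.29,-0.5],[-0.91,-0.29,-0.5],[-0.91,-0.29,-0.5]], "yaw": [-0.7,-0.7,-0.7,-0.7,-0.7,-0.7,-0.7], "grip": [1,1,1,1,1,1,1]}}

```text
t: 10.2
tool_pos: [0.6382, 0.217, 0.1516]
orientation: [3.141, -0.0, -2.514]
force: [-0.3, 0.1, -1.2]
finger_gap: 0.304
grasp_force: 59.7
```

>>> {"method": "arm_command", "body": {"linear": [[0,0,0],[0,0,0],[0,0,0],[0,0,0],[0,0,0],[0,0,0]], "yaw": [-0.569,-0.569,-0.569,-0.569,-0.569,-0.569], "grip": [1,1,1,1,1,1]}}

```text
t: 10.95
tool_pos: [0.6383, 0.217, 0.1517]
orientation: [3.141, -0.0, -1.623]
force: [0.0, 0.3, -0.1]
finger_gap: 0.306
grasp_force: 59.7
```

```bash
python3 - <<'E'
from h import *
p,d,W=grab('wrist','w2.png'); np.save('w2.npy',W); o=bot.get_obs();print(o['t'],o['tool_pos'],o['orientation'],o['joint_positions'])
i=cams.camera_info('wrist');print(i['tool_from_camera'],i['vfov'],i['cx'],i['cy'])
E
```

```text
11.0 [0.63832906 0.2170534  0.15171981] [ 3.14143303e+00 -2.58665501e-05 -1.62438674e+00] [ 1.52144102e-01  4.68089958e-01  1.40295806e+00  7.62812444e-06
  1.27070617e+00 -2.93586039e+00]
[[ 1.44241798e-03 -9.58102353e-01 -2.86422415e-01  7.28770781e-02]
 [ 9.99998920e-01  1.30076707e-03  6.84822184e-04  5.02484093e-05]
 [-2.83560900e-04 -2.86423093e-01  9.58103194e-01 -1.43158746e-01]
 [ 0.00000000e+00  0.00000000e+00  0.00000000e+00  1.00000000e+00]] 63.24138765528369 255.3098332086802 191.89746720507765
```

View pics/w2.png

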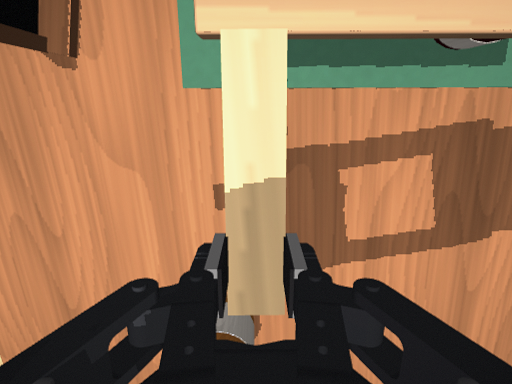

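The held wedge occupies u 221–288, v 28–315, with its tip at (254,29) near the board's edge in view (overlapping the board's image).

```bash
python3 - <<'E'
from h import *
W=np.load('w2.npy');o=np.array([.63833,.21705,.15172]);y=-1.6244
t=np.array([np.cos(y),np.sin(y),0]);n=np.array([np.sin(y),-np.cos(y),0])
X=(W-o)@t;Y=(W-o)@n;Z=W[:,:,2]-o[2]
m=np.zeros(Z.shape,bool);m[34:230,235:278]=1
A=np.c_[X[m],Y[m],np.ones(m.sum())];c=np.linalg.lstsq(A,Z[m],rcond=None)[0];print('plane',c,np.std(A@c-Z[m]))
col=slice(245,262)
for v in range(22,40,2): print(v,np.round([X[v,col].mean(),Z[v,col].mean()],4))
for v in (60,120,170):
    r=np.where(abs(Z[v]-(c[0]*X[v]+c[1]*Y[v]+c[2]))<.002)[0]; print(v,r.min(),r.max(),Y[v,r.min()],Y[v,r.max()],X[v,254])
# board edge
m=(abs(W[:,:,2]-.102)<.003)&(np.arange(384)[:,None]<40); q=W[m]; e1=np.array([np.cos(-.0489),np.sin(-.0489)]);e2=np.array([-e1[1],e1[0]])
b=(q[:,:2]-[.544,.0021])@np.c_[e1,e2];print(np.percentile(b,[1,99],axis=0), q[:,2].mean())
E
```

```text
plane [-0.09886934 -0.0029636   0.00992146] 0.008424425564860236
22 [ 0.1111 -0.0377]
24 [ 0.1103 -0.038 ]
26 [ 0.1116 -0.0494]
28 [ 0.105  -0.0208]
30 [ 0.1004 -0.0009]
32 [ 0.0996 -0.0008]
34 [ 0.0988 -0.0006]
36 [ 0.098  -0.0007]
38 [ 0.0973 -0.0009]
60 221 286 -0.01456922687051364 0.012948927923673683 0.08866856879340707
120 223 286 -0.014060405630864335 0.013576272686519852 0.06397303033894082
170 224 285 -0.013952981996172181 0.013496222764201036 0.04206368018258623
[[-0.05647662  0.09498484]
 [ 0.11514144  0.11129212]] 0.10239607297165865
```

>>> {"method": "arm_command", "body": {"linear": [[0,0,0.4],[0,0,0.7],[0,0,0.8],[0,0,0.8]], "yaw": [0,0,0,0], "grip": [1,1,1,1]}}

```text
t: 11.5
tool_pos: [0.6383, 0.217, 0.0715]
orientation: [3.141, -0.0, -1.621]
force: [-0.4, -0.4, -0.1]
finger_gap: 0.308
grasp_force: 59.7
```

>>> {"method": "arm_command", "body": {"linear": [[0.1,0,0],[0.2,0,0],[0.29,0,0],[0.29,0,0],[0.29,0,0]], "yaw": [0,0,0,0,0], "grip": [1,1,1,1,1]}}

```text
t: 12.12
tool_pos: [0.6372, 0.1879, 0.072]
orientation: [-3.141, 0.0, -1.62]
force: [0.3, 0.8, -0.2]
finger_gap: 0.304
grasp_force: 59.7
```

```bash
python3 - <<'E'
from h import *
F=[]
for k in range(3):
    p,d,W=grab('wrist','w3.png'); o=bot.get_obs(); F.append(np.r_[o['tool_pos'],o['force'],o['ft_torque']])
np.save('w3.npy',W);print(np.round(F,4))
E
```

```text
[[ 0.637   0.1881  0.0719  1.3757  0.0595  0.248   0.0568  0.0223  0.01  ]
 [ 0.637   0.1883  0.0718 -0.3382  1.1464 -0.9209  0.047  -0.0174  0.019 ]
 [ 0.637   0.1883  0.0717 -0.46    0.2771 -0.1736 -0.0273 -0.0321  0.0407]]
```

>>> {"method": "arm_command", "body": {"linear": [[0,0,0.01],[0,0,0.02],[0,0,0.02]], "yaw": [0,0,0], "grip": [1,1,1]}}

```text
t: 12.65
tool_pos: [0.6369, 0.1881, 0.0695]
orientation: [3.141, -0.0, -1.619]
force: [-0.4, 0.4, -0.9]
finger_gap: 0.308
grasp_force: 59.7
```

```bash
cat > f.py <<'E'
from h import *
F=[]
for k in range(4):
    cams.grab_frame('wrist'); o=bot.get_obs(); F.append(np.r_[o['tool_pos'],o['force'],o['ft_torque']])
print(round(o['t'],2),np.round(np.mean(F,0),4))
E
python3 f.py
```

```text
12.85 [ 0.637   0.1881  0.0698  0.1505  0.1011 -0.2344 -0.0023 -0.0019 -0.0111]
```

>>> {"method": "arm_command", "body": {"linear": [[0,0,0.005],[0,0,0.005]], "yaw": [0,0], "grip": [1,1]}}

```text
t: 13.1
tool_pos: [0.637, 0.188, 0.0693]
orientation: [3.142, -0.0, -1.619]
force: [-0.2, 0.3, -0.9]
finger_gap: 0.308
grasp_force: 59.7
```

```bash
python3 f.py
```

```text
13.3 [ 0.637   0.188   0.0693 -0.1005  0.6224 -0.5342 -0.015   0.001   0.0065]
```

>>> {"method": "arm_command", "body": {"linear": [[0,0,0.005],[0,0,0.005]], "yaw": [0,0], "grip": [1,1]}}

```text
t: 13.55
tool_pos: [0.637, 0.188, 0.0687]
orientation: [3.141, -0.0, -1.619]
force: [-0.2, 0.7, -0.9]
finger_gap: 0.306
grasp_force: 59.7
```

```bash
python3 f.py
```

```text
13.75 [ 0.637   0.188   0.0688 -0.3011  0.0327 -0.4224  0.0039 -0.0226 -0.0111]
```

>>> {"method": "arm_command", "body": {"linear": [[0,0,0.004],[0,0,0.004]], "yaw": [0,0], "grip": [1,1]}}

```text
t: 14.0
tool_pos: [0.6371, 0.1881, 0.0685]
orientation: [-3.141, 0.0, -1.619]
force: [-0.0, 0.7, -0.0]
finger_gap: 0.306
grasp_force: 59.8
```

```bash
python3 f.py
```

```text
14.2 [ 0.6371  0.1881  0.0685  0.0171  0.4564  0.425  -0.017   0.0145 -0.0352]
```

>>> {"method": "arm_command", "body": {"linear": [[0,0,0.004],[0,0,0.004]], "yaw": [0,0], "grip": [1,1]}}

```text
t: 14.45
tool_pos: [0.6371, 0.1881, 0.0681]
orientation: [-3.141, 0.0, -1.619]
force: [0.3, 0.4, 0.9]
finger_gap: 0.306
grasp_force: 59.8
```

```bash
python3 f.py
```

```text
14.65 [ 6.3710e-01  1.8810e-01  6.8100e-02 -8.0900e-02  6.4030e-01  1.0471e+00
  3.8000e-03  5.8000e-03  3.0000e-04]
```

>>> {"method": "arm_command", "body": {"linear": [[0,0,0.004],[0,0,0.004]], "yaw": [0,0], "grip": [1,1]}}

```text
t: 14.9
tool_pos: [0.6371, 0.1881, 0.0677]
orientation: [-3.141, 0.0, -1.619]
force: [0.1, 0.4, 0.9]
finger_gap: 0.307
grasp_force: 59.9
```

```bash
python3 f.py
```

```text
15.1 [ 0.6371  0.1881  0.0677 -0.306   1.2705  1.6971  0.0365  0.0109 -0.0177]
```

>>> {"method": "arm_command", "body": {"linear": [[0,0,-0.006],[0.05,0,-0.006],[0.1,0,-0.006],[0.14,0,-0.006],[0.14,0,-0.006]], "yaw": [0,0,0,0,0], "grip": [1,1,1,1,1]}}

```text
t: 15.72
tool_pos: [0.6364, 0.1733, 0.0682]
orientation: [3.141, -0.001, -1.62]
force: [0.4, -0.7, 0.8]
finger_gap: 0.305
grasp_force: 59.9
```

```bash
python3 f.py
```

```text
15.93 [ 0.6364  0.1737  0.0681  0.2934 -1.032   1.1307 -0.2046  0.0345 -0.0296]
```

>>> {"method": "arm_command", "body": {"linear": [[0.02,0,0],[0.02,0,0]], "yaw": [0,0], "grip": [1,1]}}

```text
t: 16.18
tool_pos: [0.6363, 0.1722, 0.0683]
orientation: [-3.141, 0.0, -1.619]
force: [0.1, 0.3, 1.2]
finger_gap: 0.307
grasp_force: 59.9
```

```bash
python3 f.py
```

```text
16.38 [ 0.6363  0.1722  0.0682  0.2843  0.5263  1.2537  0.0061 -0.0069  0.0043]
```

>>> {"method": "arm_command", "body": {"linear": [[0.015,0,0],[0.015,0,0]], "yaw": [0,0], "grip": [1,1]}}

```text
t: 16.62
tool_pos: [0.6362, 0.1705, 0.0682]
orientation: [-3.142, 0.0, -1.619]
force: [0.8, -0.1, 1.4]
finger_gap: 0.309
grasp_force: 59.9
```

```bash
python3 f.py
```

```text
16.82 [ 0.6362  0.1705  0.0682 -0.2467  0.5685  0.882   0.0149  0.0022  0.0117]
```

>>> {"method": "arm_command", "body": {"linear": [[0.015,0,0],[0.015,0,0]], "yaw": [0,0], "grip": [1,1]}}

```text
t: 17.08
tool_pos: [0.6362, 0.1689, 0.0682]
orientation: [-3.142, -0.0, -1.619]
force: [0.1, -0.1, 0.5]
finger_gap: 0.306
grasp_force: 59.9
```

```bash
python3 f.py
```

```text
17.27 [ 0.6361  0.169   0.0682  0.1411  0.2486  1.5705 -0.0369  0.013   0.0089]
```

>>> {"method": "arm_command", "body": {"linear": [[0.015,0,0],[0.015,0,0]], "yaw": [0,0], "grip": [1,1]}}

```text
t: 17.52
tool_pos: [0.6361, 0.1678, 0.0683]
orientation: [-3.141, 0.001, -1.619]
force: [0.3, 3.1, 2.5]
finger_gap: 0.307
grasp_force: 59.9
```

```bash
python3 f.py
```

```text
17.73 [0.6361 0.1678 0.0683 0.398  3.0982 1.4    0.4065 0.007  0.0118]
```

>>> {"method": "arm_command", "body": {"linear": [[0.01,0,0],[0.01,0,0]], "yaw": [0,0], "grip": [1,1]}}

```text
t: 17.98
tool_pos: [0.6362, 0.1669, 0.0683]
orientation: [-3.141, 0.0, -1.619]
force: [0.8, 4.7, 1.9]
finger_gap: 0.306
grasp_force: 60.0
```

```bash
python3 f.py
```

```text
18.18 [ 0.6362  0.1668  0.0683  1.1964  4.6726  1.9207  0.7179 -0.1267  0.0348]
```

```bash
cat > b.py <<'E'
from h import *
def board(W):
    m=np.zeros(W.shape[:2],bool);m[150:262,214:320]=1
    q=W[m&(abs(W[:,:,2]-.102)<.006)]
    r=cv2.minAreaRect((q[:,:2]*1000).astype(np.float32))
    k=(abs(q[:,:2]-[.544,.002])<.1).all(1)
    c=np.linalg.lstsq(np.c_[q[k,:2]-[.544,.002],np.ones(k.sum())],q[k,2],rcond=None)[0]
    return np.round(np.r_[r[0],r[1],r[2],c],4)
if __name__=='__main__':
    print(board(np.load('top0.npy')))
    for k in range(3): print(board(grab('top','b.png')[2]))
E
python3 b.py
```

```text
[5.440197e+02 2.083100e+00 2.201682e+02 2.403101e+02 8.720350e+01
 7.000000e-04 6.000000e-04 1.017000e-01]
[5.433723e+02 1.590500e+00 2.202325e+02 2.403046e+02 8.708870e+01
 7.000000e-04 1.100000e-03 1.017000e-01]
[5.433787e+02 1.623300e+00 2.202711e+02 2.403569e+02 8.704420e+01
 8.000000e-04 3.000000e-04 1.017000e-01]
[5.433647e+02 1.632600e+00 2.199720e+02 2.400273e+02 8.701280e+01
 9.000000e-04 6.000000e-04 1.017000e-01]
```

>>> {"method": "arm_command", "body": {"linear": [[0.006,0,0],[0.006,0,0],[0.006,0,0],[0.006,0,0],[0.006,0,0],[0.006,0,0]], "yaw": [0,0,0,0,0,0], "grip": [1,1,0.1,0.1,0.1,0.1]}}

```text
t: 19.08
tool_pos: [0.6358, 0.1657, 0.068]
orientation: [3.141, -0.0, -1.619]
force: [0.2, -0.3, -0.0]
finger_gap: 0.449
grasp_force: 0.0
```

```bash
python3 f.py; python3 b.py; python3 - <<'E'
from h import *
p,d,W=grab('wrist','w4.png'); o=bot.get_obs();print(o['t'],o['tool_pos'],o['orientation']); np.save('w4.npy',W)
E
```

```text
19.27 [ 0.6359  0.1658  0.0681  0.3788 -0.0844 -0.122  -0.0185  0.0016 -0.0161]
[5.440197e+02 2.083100e+00 2.201682e+02 2.403101e+02 8.720350e+01
 7.000000e-04 6.000000e-04 1.017000e-01]
[5.433689e+02 1.217900e+00 2.208208e+02 2.399922e+02 8.684890e+01
 4.000000e-04 1.200000e-03 1.017000e-01]
[5.436567e+02 1.263800e+00 2.202227e+02 2.406909e+02 8.680140e+01
 8.000000e-04 3.000000e-04 1.017000e-01]
[5.435753e+02 1.309500e+00 2.204027e+02 2.404861e+02 8.693410e+01
 9.000000e-04 7.000000e-04 1.017000e-01]
19.475 [0.63598276 0.16597074 0.06819684] [-3.14156531e+00 -2.21546819e-05 -1.61921745e+00]
```

View pics/w4.png

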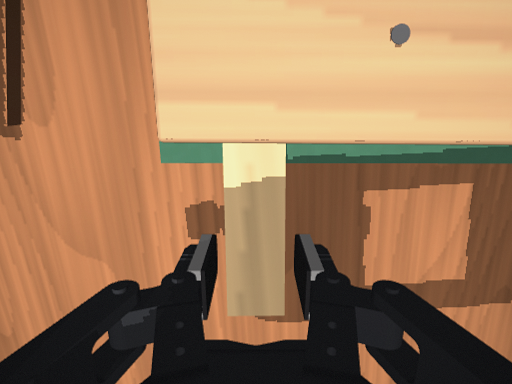

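The wedge stays in place after release: it runs from the fingers (227–286, 315) to under the board's edge at v≈143, and the board is level.

```bash
python3 - <<'E'
from h import *
W=np.load('w4.npy');q=W[150:300,235:278].reshape(-1,3)
s=(q[:,:2]-[.544,.0021])@np.array([.0489,.9988]);c=np.polyfit(s,q[:,2],1);print(c,np.polyval(c,[.11,.19]),s.min(),s.max(),np.std(np.polyval(c,s)-q[:,2]))
E
```

```text
[0.02250179 0.07424544] [0.07672064 0.07852078] 0.09529630540911026 0.18923397975008688 0.009722475562955201
```

>>> {"method": "arm_command", "body": {"linear": [[0,0,-0.05],[0,0,-0.1],[0,0,-0.3],[0,0,-0.6],[0,0,-0.9]], "yaw": [0,0,0,0,0], "grip": [-0.3,-0.3,-0.3,-0.3,-0.3]}}

```text
t: 20.1
tool_pos: [0.6363, 0.166, 0.1607]
orientation: [-3.14, 0.0, -1.619]
force: [0.3, -0.0, -0.7]
finger_gap: 0.649
grasp_force: 0.0
```

```bash
python3 b.py | tail -1; python3 - <<'E'
from h import *
W=grab('top','t2.png')[2]
z=W[:,:,2]
m=np.zeros(z.shape,bool);m[150:190,160:222]=1
q=W[m&(z>.06)&(z<.09)];print(len(q),q.min(0),q.max(0))
s=(q[:,:2]-[.544,.0021])@np.array([.0489,.9988]);print(np.polyfit(s,q[:,2],1),s.min(),s.max())
E
```

```text
1.100000e-03 7.000000e-04 1.017000e-01]
175 [0.62327237 0.12066011 0.0690629 ] [0.65056128 0.16101145 0.079844  ]
[0.09236213 0.06233797] 0.12280791500284301 0.16366165712696584
```

>>> {"method": "arm_command", "body": {"linear": [[0,0,-0.2],[0.2,0.1,-0.3],[0.5,0.2,-0.3],[1.0,0.2,-0.3],[1.0,0.2,-0.3],[1.0,0.2,-0.3],[1.0,0.2,-0.3],[1.0,0.2,-0.3],[1.0,0.2,-0.3],[1.0,0.2,-0.3]], "yaw": [1,1,1,1,1,1,1,1,1,1], "grip": [-0.3,-1,-1,-1,-1,-1,-1,-1,-1,-1]}}

```text
t: 21.55
tool_pos: [0.6104, 0.0671, 0.1869]
orientation: [3.142, -0.002, 3.094]
force: [-0.9, 0.0, 0.1]
finger_gap: 1.003
grasp_force: 0.0
```

>>> {"method": "arm_command", "body": {"linear": [[0.12,-0.41,0],[0.24,-0.82,0],[0.24,-0.82,0]], "yaw": [0,0,0], "grip": [-1,-1,-1]}}

```text
t: 21.92
tool_pos: [0.5822, -0.0159, 0.1876]
orientation: [-3.141, -0.002, 3.091]
force: [0.5, 0.4, 0.1]
finger_gap: 0.997
grasp_force: 0.0
```

>>> {"method": "arm_command", "body": {"linear": [[0.12,-0.41,0],[0.24,-0.82,0],[0.24,-0.82,0]], "yaw": [0,0,0], "grip": [-1,-1,-1]}}

```text
t: 22.3
tool_pos: [0.5547, -0.0959, 0.1878]
orientation: [3.142, -0.001, 3.091]
force: [0.2, 1.0, 1.0]
finger_gap: 0.997
grasp_force: 0.0
```

>>> {"method": "arm_command", "body": {"linear": [[0.12,-0.41,0],[0.24,-0.82,0],[0.24,-0.82,0]], "yaw": [0,0,0], "grip": [-1,-1,-1]}}

```text
t: 22.68
tool_pos: [0.5272, -0.1762, 0.188]
orientation: [3.141, -0.0, 3.091]
force: [-0.6, 1.1, -0.1]
finger_gap: 1.004
grasp_force: 0.0
```

>>> {"method": "arm_command", "body": {"linear": [[0.12,-0.41,0],[0.24,-0.82,0],[0.24,-0.82,0]], "yaw": [0,0,0], "grip": [-1,-1,-1]}}

```text
t: 23.05
tool_pos: [0.4996, -0.2566, 0.188]
orientation: [3.141, 0.0, 3.092]
force: [-0.6, 0.3, -0.9]
finger_gap: 1.0
grasp_force: 0.0
```

>>> {"method": "arm_command", "body": {"linear": [[0.12,-0.41,0],[0.24,-0.82,0],[0.24,-0.82,0],[0.24,-0.82,0]], "yaw": [0,0,0,0], "grip": [-1,-1,-1,-1]}}

```text
t: 23.55
tool_pos: [0.4723, -0.3348, 0.1878]
orientation: [3.14, -0.0, 3.094]
force: [0.5, 0.1, -0.4]
finger_gap: 1.001
grasp_force: 0.0
```

```bash
cat > j.py <<'E'
from h import *
p,d,W=grab('wrist','w5.png'); o=bot.get_obs();print(o['t'],o['tool_pos'],o['orientation'])
h=cv2.cvtColor(p,cv2.COLOR_RGB2HSV)
m=((h[:,:,0]<8)|(h[:,:,0]>172))&(h[:,:,1]>180)&(h[:,:,2]>100)&(abs(W[:,:,2]-.08)<.004)
q=W[m];(c,r)=cv2.minEnclosingCircle((q[:,:2]*1000).astype(np.float32));print(m.sum(),c,r,np.median(q,0))
W=grab('top','t3.png')[2];z=W[:,:,2]
n,l=cv2.connectedComponents(((abs(W[:,:,0]-.632)<.04)&(abs(W[:,:,1]-.17)<.06)&(z>.06)&(z<.09)).astype(np.uint8))
q=W[l>0]
s=(q[:,:2]-[.544,.0021])@np.array([.0489,.9988]);k=s>.113;print(k.sum(),np.polyfit(s[k],q[k,2],1),s.min(),s.max())
E
python3 j.py; python3 b.py|tail -2
```

```text
23.6 [ 0.47230048 -0.33463964  0.18786145] [ 3.14035195e+00 -1.75289587e-04  3.09497456e+00]
2652 (469.53057861328125, -335.0304870605469) 27.868038177490234 [ 0.4641983  -0.33184736  0.0804226 ]
341 [0.09916848 0.06113626] 0.11181680141110038 0.19459582248463791
[5.435200e+02 1.176200e+00 2.202734e+02 2.403495e+02 8.688150e+01
 2.000000e-04 1.100000e-03 1.017000e-01]
```

>>> {"method": "arm_command", "body": {"linear": [[0.02,-0.01,0.4],[0.02,-0.01,0.8],[0.02,-0.01,0.8]], "yaw": [0,0,0], "grip": [-1,-1,-1]}}

```text
t: 24.18
tool_pos: [0.4676, -0.335, 0.1051]
orientation: [3.136, -0.005, 3.094]
force: [-0.6, 0.3, 0.4]
finger_gap: 1.0
grasp_force: 0.0
```

>>> {"method": "arm_command", "body": {"linear": [[0,0,0.4],[0,0,0.73],[0,0,0.73],[0,0,0.73],[0,0,0.73],[0,0,0.73],[0,0,0.73]], "yaw": [0,0,0,0,0,0,0], "grip": [-1,-1,-1,1,1,1,1]}}

```text
t: 25.05
tool_pos: [0.471, -0.3386, 0.038]
orientation: [-3.139, 0.003, 3.093]
force: [0.7, 1.7, 6.2]
finger_gap: 0.642
grasp_force: 64.0
```

>>> {"method": "arm_command", "body": {"linear": [[0,0,-0.2],[0,0,-0.6],[0,0,-1.0],[0,0,-1.0]], "yaw": [0,0,0,0], "grip": [1,1,1,1]}}

```text
t: 25.55
tool_pos: [0.4716, -0.3399, 0.1406]
orientation: [-3.135, 0.007, 3.093]
force: [0.2, -0.4, -3.1]
finger_gap: 0.649
grasp_force: 64.5
```

```bash
python3 - <<'E'
from h import *
p,d,W=grab('wrist','w6.png');o=bot.get_obs();print(o['t'],o['tool_pos'],o['orientation'],o['force'])
h=cv2.cvtColor(p,cv2.COLOR_RGB2HSV)
m=((h[:,:,0]<8)|(h[:,:,0]>172))&(h[:,:,1]>180)&(h[:,:,2]>80)&(W[:,:,2]>.1)
z=W[:,:,2];zz=np.median(z[m]);m&=abs(z-zz)<.006;q=W[m]
print(m.sum(),cv2.minEnclosingCircle((q[:,:2]*1000).astype(np.float32)),zz,np.linalg.lstsq(np.c_[q[:,:2]-q[:,:2].mean(0),np.ones(len(q))],q[:,2],rcond=None)[0])
E
```

```text
25.6 [ 0.47033254 -0.33864274  0.13786069] [-3.13804464  0.00340246  3.09316878] [ 0.11466765 -0.31881256 -4.75089073]
14153 ((470.9906311035156, -339.5896911621094), 29.150835037231445) 0.18292819822981238 [ 0.02196957 -0.00465368  0.18283913]
```

View pics/w6.png

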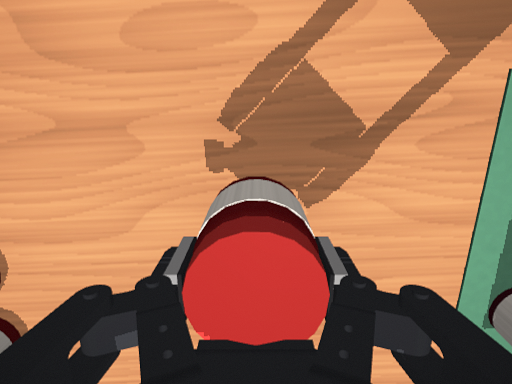

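The red-lidded jar is held centred between the fingers, with its lid at (256,275), and looks upright.

>>> {"method": "arm_command", "body": {"linear": [[0,0,-0.4],[-0.14,0.42,-0.6],[-0.28,0.84,-0.6]], "yaw": [0,0,0], "grip": [1,1,1]}}

```text
t: 25.98
tool_pos: [0.5017, -0.2547, 0.1958]
orientation: [-3.141, 0.001, 3.091]
force: [0.8, 0.1, -3.3]
finger_gap: 0.645
grasp_force: 65.1
```

>>> {"method": "arm_command", "body": {"linear": [[-0.14,0.42,0],[-0.28,0.84,0],[-0.28,0.84,0]], "yaw": [0,0,0], "grip": [1,1,1]}}

```text
t: 26.35
tool_pos: [0.533, -0.169, 0.1933]
orientation: [3.139, -0.003, 3.097]
force: [-0.3, -0.9, -3.1]
finger_gap: 0.646
grasp_force: 65.4
```

>>> {"method": "arm_command", "body": {"linear": [[-0.14,0.42,0],[-0.28,0.84,0],[-0.28,0.84,0]], "yaw": [0,0,0], "grip": [1,1,1]}}

```text
t: 26.72
tool_pos: [0.5651, -0.0879, 0.1938]
orientation: [3.14, -0.002, 3.096]
force: [-0.5, -0.4, -2.8]
finger_gap: 0.642
grasp_force: 65.8
```

>>> {"method": "arm_command", "body": {"linear": [[-0.14,0.42,0],[-0.28,0.84,0],[-0.28,0.84,0]], "yaw": [0,0,0], "grip": [1,1,1]}}

```text
t: 27.1
tool_pos: [0.5973, -0.0062, 0.194]
orientation: [3.141, -0.002, 3.096]
force: [-0.8, -0.2, -3.7]
finger_gap: 0.643
grasp_force: 65.9
```

>>> {"method": "arm_command", "body": {"linear": [[-0.14,0.42,0],[-0.29,0.83,0],[-0.29,0.83,0],[-0.29,0.83,0],[-0.29,0.83,0]], "yaw": [0,0,0,0,0], "grip": [1,1,1,1,1]}}

```text
t: 27.72
tool_pos: [0.6301, 0.0723, 0.1948]
orientation: [-3.141, -0.001, 3.091]
force: [-0.3, -0.3, -3.8]
finger_gap: 0.641
grasp_force: 66.0
```

```bash
cat > k.py <<'E'
from h import *
F=[]
p,d,W=grab('top','t5.png');o=bot.get_obs();print(round(o['t'],2),np.round(o['tool_pos'],4),np.round(o['orientation'],4),np.round(o['force'],1))
p,d,W=grab('wrist','w7.png')
h=cv2.cvtColor(p,cv2.COLOR_RGB2HSV);z=W[:,:,2]
m=((h[:,:,0]<8)|(h[:,:,0]>172))&(h[:,:,1]>180)&(h[:,:,2]>80)&(z>.1)
zz=np.median(z[m]);m&=abs(z-zz)<.006;q=W[m]
print(m.sum(),cv2.minEnclosingCircle((q[:,:2]*1000).astype(np.float32)),zz)
E
python3 k.py
```

```text
27.77 [0.6302 0.0725 0.195 ] [-3.1412e+00 -5.0000e-04  3.0913e+00] [-0.1  0.  -3.4]
14201 ((629.835205078125, 72.6256332397461), 28.950849533081055) 0.2373415152509098
```

>>> {"method": "arm_command", "body": {"linear": [[-0.02,-0.01,0.25],[-0.02,-0.01,0.42],[-0.02,-0.01,0.48],[-0.02,-0.01,0.51],[-0.02,-0.01,0.52],[-0.02,-0.01,0.53],[-0.02,-0.01,0.535],[-0.02,-0.01,0.535]], "yaw": [0,0,0,0,0,0,0,0], "grip": [1,1,1,1,1,1,1,1]}}

```text
t: 28.82
tool_pos: [0.6326, 0.0731, 0.1419]
orientation: [-3.142, 0.0, 3.093]
force: [-0.6, -0.4, -3.3]
finger_gap: 0.646
grasp_force: 66.0
```

>>> {"method": "arm_command", "body": {"linear": [[0,0,0.005],[0,0,0.01],[0,0,0.01]], "yaw": [0,0,0], "grip": [1,1,1]}}

```text
t: 29.2
tool_pos: [0.6324, 0.073, 0.1406]
orientation: [3.142, -0.0, 3.093]
force: [-0.9, -0.2, -3.4]
finger_gap: 0.642
grasp_force: 66.0
```

```bash
python3 f.py; python3 b.py|tail -2
```

```text
29.4 [ 0.6325  0.073   0.1407  0.1249  0.0336 -3.1495 -0.0122 -0.0123 -0.0077]
[5.435566e+02 1.165400e+00 2.202898e+02 2.401625e+02 8.684530e+01
 1.100000e-03 8.000000e-04 1.017000e-01]
```

>>> {"method": "arm_command", "body": {"linear": [[0,0,0.005],[0,0,0.005],[0,0,0.005]], "yaw": [0,0,0], "grip": [1,1,1]}}

```text
t: 29.92
tool_pos: [0.6324, 0.073, 0.1402]
orientation: [-3.142, -0.0, 3.093]
force: [0.7, 1.2, -2.2]
finger_gap: 0.638
grasp_force: 66.0
```

```bash
python3 f.py
```

```text
30.12 [ 6.3250e-01  7.3000e-02  1.4020e-01 -7.0900e-02 -1.5460e-01 -3.0093e+00
  9.2000e-03  1.5600e-02 -5.0000e-04]
```

>>> {"method": "arm_command", "body": {"linear": [[0,0,0.005],[0,0,0.005],[0,0,0.005]], "yaw": [0,0,0], "grip": [1,1,1]}}

```text
t: 30.5
tool_pos: [0.6326, 0.073, 0.1401]
orientation: [-3.142, 0.0, 3.093]
force: [-1.2, 0.4, 1.7]
finger_gap: 0.642
grasp_force: 66.0
```

```bash
python3 f.py
```

```text
30.7 [ 0.6326  0.073   0.1401 -2.28    0.4571  2.1443 -0.0359  0.3622 -0.0179]
```

>>> {"method": "arm_command", "body": {"linear": [[0,0,-0.003],[0,0,-0.003],[0,0,-0.003],[0,0,-0.003],[0,0,-0.003],[0,0,-0.003]], "yaw": [0,0,0,0,0,0], "grip": [1,1,-0.6,-0.6,-0.6,-0.6]}}

```text
t: 31.45
tool_pos: [0.6325, 0.073, 0.14]
orientation: [3.142, 0.0, 3.093]
force: [0.6, 0.6, 0.1]
finger_gap: 0.804
grasp_force: 0.0
```

>>> {"method": "arm_command", "body": {"linear": [[0,0,-0.1],[0,0,-0.3],[0,0,-0.6],[0,0,-1.0],[0,0,-1.0],[0,0,-1.0],[0,0,-1.0]], "yaw": [0,0,0,0,0,0,0], "grip": [-0.6,-0.6,-0.6,-0.6,-0.6,-0.6,-0.6]}}

```text
t: 32.33
tool_pos: [0.6318, 0.0731, 0.239]
orientation: [3.142, -0.002, 3.093]
force: [-0.4, -0.3, 0.1]
finger_gap: 0.802
grasp_force: 0.0
```

```bash
python3 k.py; python3 b.py|tail -4; python3 j.py|tail -1;python3 - <<'E'
from h import *
grab('scene','s9.png')
E
```

```text
32.38 [0.6318 0.073  0.2388] [ 3.1416e+00 -2.2000e-03  3.0931e+00] [0.3 0.1 0.2]
4941 ((631.1514892578125, 73.28227233886719), 28.021209716796875) 0.18238968371383296
[5.436579e+02 1.243700e+00 2.201254e+02 2.405961e+02 8.678300e+01
 6.000000e-04 9.000000e-04 1.017000e-01]
[ 5.433299e+02  1.114000e+00  2.202613e+02  2.401797e+02  8.691670e+01
  6.000000e-04 -2.000000e-04  1.017000e-01]
291 [0.10161508 0.06084418] 0.1122404690852592 0.1943316656480891
  return _methods._mean(a, axis=axis, dtype=dtype,
  ret = um.true_divide(
```

View pics/s9.png

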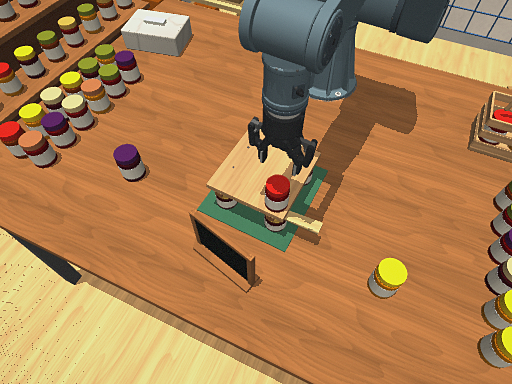

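The jar stands upright on the corner at (277,192). The wedge is in under the batten at (305,226), the board is level and the gripper is clear.

```bash
python3 -c "
from workcell import close_job
print(close_job())"
```

```text
the job is handed in; nothing more can be done
None
```

The corner that gave was the far-left one; the wedge is snug under its batten, the board measures level and within about 1 mm of its start, the red-lidded jar stands upright about 2 mm from that corner point, and the job is handed in at about 33 s (no verdict was returned).

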